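Seat the sieve on the shaker and lock it with the two-stage lever

TASK

With the fingertips, push the test sieve that stands on the sieve shaker's plate away from the robot until it sits home against both stop posts. Then push the shaker's locking lever to the left, past its first click and all the way to its second stop, so that its tongue closes in front of the sieve. Do not lift the sieve, and leave the other things where they are.

Things in the scene. Friction and masses are not known exactly. Their poses are not given: they have to be found in the camera images.
- nest (a point): Where the sieve must sit: centre of the seated sieve's underside, on the shaker's plate, 14 mm above the bench. Axes are the shaker's: x away from the robot's side to the white drive housing, y left along the lever track, z up. Two black rubber posts (12 mm across, 30 mm high) stand 29 mm beyond (+x), 50 mm to either side; a sieve touching both is centred here.
- plate_middle (a point): Middle of the sieve shaker's grey plate, on its top, 14 mm above the bench; same axes as the nest. The plate is 250 mm (x) by 340 mm (y). The shaker is fixed, turned up to 0.3 rad. The drive housing covers the plate from 79 mm beyond this point, 45 mm high over the plate. The aluminium lever track, 44 mm wide, top 20 mm above the plate, lies 49 mm in front (-x), from 10 to 158 mm to the right.
- sieve: The open round test sieve on the shaker's plate, 104 mm across, 36 mm high, brass-coloured wall, wire mesh 13 mm above its underside, about 0.16 kg, loose. Origin at the centre of its underside. It starts standing flat, 50 to 70 mm in front (-x) of the nest and up to 10 mm to one side; its yaw means nothing. Being round, it can roll aside along one flat pusher; two tips set apart keep it.
- lever (a joint): Locking lever; slides along the shaker's +y (left). 0 = open, right end (starts there, within 6 mm); about 0.033 m = first click; 0.060 m = second stop, hard end of travel, locked. A spring detent resists between them: up to about 6 N leaving open (near 0.013 m) and 11 N leaving the first click (near 0.037 m); elsewhere about 1 N of friction. It does not spring on by itself: past 0.05 m it slides easily to the end, and stays where it is left.
- lever_paddle (a point): On the lever's upright black thumb paddle, 55 mm above the plate, midway through its 10 mm thickness (along y): its right, pushing face is 5 mm to the right. Moves with the lever; axes as the nest. The head is 34 mm wide (x), 52 to 72 mm above the plate; the stem below is 20 mm wide, down to 23 mm above the plate, on a steel carriage 26 (x) by 44 (y) mm.
- tongue_tip (a point): Tip of the lever's flat steel tongue, 87 mm left of the paddle, mid-height (tongue 13 mm wide along x, 14 to 23 mm above the plate). Moves with the lever. With the lever open it is clear of the sieve's path, 83 mm right and 64 mm in front of the nest; at the second stop it is 23 mm right and 64 mm in front, before the seated sieve.
- tin_small: Bystander: white lidded tin, 56 mm across, 33 mm high, on the rear right of the shaker's plate. Origin at the centre of its underside.
- vial: Bystander: sample vial, 25 mm across, 52 mm high, on the rear left of the shaker's plate. Origin at the centre of its underside.
- spare_sieve: Bystander: another test sieve of the same size, standing on the bench to the right of the shaker. Origin at the centre of its underside.
- spatula: Bystander: spatula, 205 mm long, on the bench to the left. Origin under its middle.
- screwdriver: Bystander: screwdriver, 185 mm long, on the bench to the left. Origin under its middle.
- brush_small: Bystander: paint brush, 160 mm long, on the bench to the right. Origin under its middle.
Mind the look-alikes: they are no part of the job. Leave any orange or purple look-alike of the sieve alone.

How it is judged:
By the outcome, as a careful person would: the job done as asked, in the order asked, and still so for the second after the job is handed in, with the robot touching nothing.
It also fails if it takes over 45 s, if anything falls off the work surface, if the arm or the gripper's body presses on something with over 40 N, if the wrist force passes 120 N, or if a joint passes its speed limit or range.

ROBOT

A 6-joint arm with a two-finger parallel gripper is mounted at the origin on a cart in front of the work surface, level with it; the furniture and walls round the work are solid. World frame = base frame: x ahead of the robot, y to its left, z up, the work surface at z = 0. Lengths are in mm, angles in rad, forces in N, time in s.
With the tool pointing down it reaches from about 350 to 975 mm from the base axis. Payload 7.1 kg.
Tool frame: the origin (TCP) lies midway between the tips of the shut fingers; the grasp point (between the pads) lies 19 mm behind it (ctrl.grasp_offset is the distance from the TCP to the grasp point, in mm); z points along the fingers, y is the line along which they close (so a half turn about z gives the same grasp; the last joint's range is limited). The gripper opens to 88 mm and grips with 3 to 60 N. Pads are 20 mm wide; open, the fingers measure 115 mm over their backs; the gripper's body (75 mm by 178 mm) begins 61 mm behind the grasp point.
Start: joints at [-1.192, 0.423, 1.63, -0, 1.089, -0.019], TCP at [242.135, -576.173, 222.675] pointing down, gripper open.
Joint ranges: [-3, 3], [-0.9, 2.11], [0.09, 2.58], [-1.31, 4.45], [0.11, 2.69], [-2.54, 2.54]. Speed limits (rad/s): [2.39, 2.39, 3.01, 3.14, 3.14, 3.14].

INTERFACE

Orientations are given as a rotation vector (axis times angle).
In Python, from workcell import ctrl gives the robot as it stands. The module is installed in compiled form; this text tells all that it offers.
- The arm moves only by the tool servo_tool, never from a script. Its argument "rows" is a list of rows, each a list of 7 numbers: the turn, a rotation vector about the tool's x, y, z as a fraction of full scale, then the shift along the tool's x, y, z as a fraction of full scale, then the finger opening in mm, from 0 to 87.8. A call has 1 to 10 rows; each row is the pose to reach, as a shift and turn from the pose commanded when the call began, along the tool's axes at that moment; what a row does not reach only later rows make up. Full scale, the value 1, is 20 cm for a shift and 1.5 rad for a turn. A row lasts 1/8 s, in which the tool goes at most 62.5 mm and 10.7 degrees, less where a joint would pass 70% of its speed; a pose out of reach is approached as far as the arm can. A call with a number of a shift or a turn outside -1 to 1 is refused whole. A call with a gripper value outside its range is refused whole. The fingers move at their own pace and stop on an object; the grip force is fixed at half the most. Time passes only in rows, so rows that repeat a pose let the fingers close. It gives the time, the measured TCP pose, the force, the opening and the grip force at its end, in the units of the state.
- ctrl.get_obs(): the state, without advancing time (a new reading comes with each control period).
- ctrl.get_image(name): name is "side" or "top" or "wrist"; returns (picture, depth): 400x640x3 uint8, red, green, blue; 400x640 float32, mm along the optical axis (not along the pixel's ray), 0 where there is no reading.
- ctrl.camera_info(name): a dict with "intrinsics" (3x3 intrinsics, pixels), "R" (3x3) and "t" (3): a world point X has camera coordinates R X + t. Camera axes: x right, y down, z forward; pixel columns grow to the right and rows downward; lengths in mm; the calibration is good to about 2 mm. A picture is of the moment at which its call begins: read the wrist's pose just before it. camera_info takes no time and is no camera call; for the wrist camera it gives the pose at the moment of the call.
- ctrl.close_job(): hands the job in; it is judged then, once.
The state is a dict: "t": time; "qpos": joint angles; "qvel": joint speeds; "joint_torque": joint torques, N m; "ee_pos": TCP position; "orientation": TCP orientation; "ft_force": force on the tool from outside, world axes, zero at the start; "moment": the same for the moment, N m; "width": finger opening in mm; "grasp_force": force on a finger pad.
Only numpy, scipy, OpenCV 4.12 (cv2) and the standard library are available. Lean on these libraries where they do the work, as an engineer would, in place of code of your own. Each camera call takes 0.05 s, during which the arm holds its last target. There are 200 camera calls.

## Working session

There is one attempt and no reset: what is moved stays moved. The work goes in short steps, Python scripts to look and compute and a tool call to move; the robot and the scene stay as the last step left them, time stands still between calls to the robot, and variables do not carry over. Pictures are saved under pics/ and viewed, at most 10 in all, crops included, and the job is handed in when it is done.

Besides the shell and the picture viewer there is one more tool, called in YAML: its name, and indented under it one key for each argument. servo_tool: Moves the arm, as the interface text tells. Its arguments: {"type":"object","properties":{"rows":{"type":"array","items":{"type":"array","items":{"type":"number"}}}},"required":["rows"]}

```bash
mkdir -p pics; cat > h.py <<'E'
import numpy as np, cv2
from workcell import ctrl
from scipy.spatial.transform import Rotation as Ro
def shot(n,f):
    info=ctrl.camera_info(n); im,d=ctrl.get_image(n)
    cv2.imwrite(f'pics/{f}.png',im[:,:,::-1]); np.savez(f'pics/{f}.npz',im=im,d=d,K=info['intrinsics'],R=info['R'],t=info['t'])
    return im,d,info
def cloud(f):
    z=np.load(f'pics/{f}.npz'); K,R,t,d=z['K'],z['R'],z['t'],z['d']
    v,u=np.mgrid[:d.shape[0],:d.shape[1]]
    c=np.stack([(u-K[0,2])/K[0,0]*d,(v-K[1,2])/K[1,1]*d,d],-1)
    P=(c-t)@R   # R^T(c-t)
    P[d<=0]=np.nan
    return z['im'],P
E
python3 - <<'E'
from h import *
for n in('top','side'):shot(n,n+'0')
o=ctrl.get_obs();print(o['ee_pos'],o['orientation'],o['t'],o['width'],o['ft_force'])
a=[cv2.imread(f'pics/{n}0.png') for n in('top','side')]
for n in('top','side'):
    i=ctrl.camera_info(n);print(n,np.round(-np.array(i['R']).T@np.array(i['t'])),i['intrinsics'][0][0])
E
```

```text
[ 241.95083431 -575.72698388  221.96876204] [-3.07832040e+00 -6.20490735e-01  4.00009328e-04] 0.1 87.59896867521473 [ 0.37393479 -0.08278201  0.36243376]
top [ 215.  -55. 1447.] 437.63773156535046
side [ 46. 979. 882.] 478.96192404123315
```

View pics/top0.png

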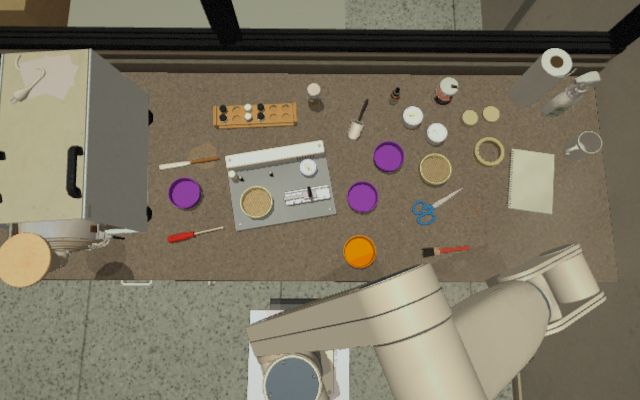

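View pics/side0.png

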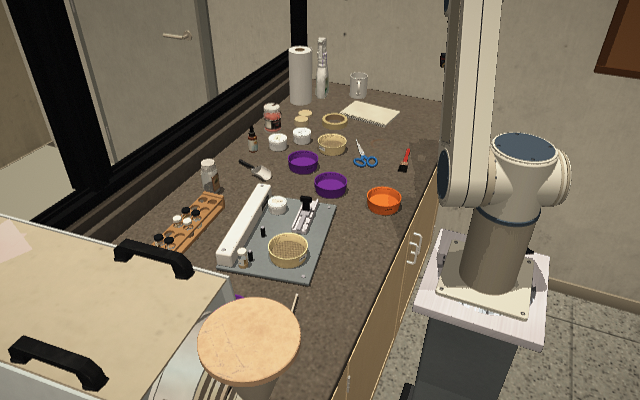

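Top view: the brass sieve on the grey plate is at about (257,202), with posts near (241,179) and (270,174) and the lever paddle at (310,193). Look-alikes are the purple ones (185,193), (362,197), (388,156), the orange one (360,252) and the spare brass sieve on the bench (435,169). The one standing on the plate fits. I'll measure and enlarge.

```bash
python3 - <<'E'
from h import *
im,P=cloud('top0')
x,y,z=P[...,0],P[...,1],P[...,2]
roi=np.zeros(z.shape,bool); roi[135:235,215:345]=1
def pts(m): return P[m&roi]
pl=pts((z>9)&(z<19)); 
print('plate z',np.median(pl[:,2]),len(pl))
up=pts((z>8)&(z<90)).astype(np.float32)
print('all rect',cv2.minAreaRect(up[:,:2].copy()))
ho=pts((z>52)&(z<66)).astype(np.float32)
print('z hist',np.histogram(up[:,2],bins=range(8,92,4)))
# housing only: image region rows<170
m=np.zeros_like(roi);m[:168,:330]=1
h=pts((z>52)&(z<66)&m).astype(np.float32);print('housing rect',cv2.minAreaRect(h[:,:2].copy()),len(h))
for (u0,u1,v0,v1,n) in [(236,278,184,220,'sieve'),(236,246,174,184,'postL'),(265,275,169,179,'postR'),(298,320,180,207,'lever')]:
    q=P[v0:v1,u0:u1].reshape(-1,3); q=q[(q[:,2]>35)&(q[:,2]<95)].astype(np.float32)
    print(n,len(q),q.mean(0),q[:,2].max(), np.round(np.percentile(q,[3,97],axis=0)), cv2.minEnclosingCircle(q[:,:2].copy()))
c=cv2.resize(im[135:235,215:345,::-1],None,fx=6,fy=6,interpolation=cv2.INTER_CUBIC);cv2.imwrite('pics/crop0.png',c)
E
```

```text
plate z 13.12344529462867 3816
all rect ((554.287109375, 72.79750061035156), (313.9745788574219, 430.51385498046875), 3.114755630493164)
z hist (array([1478, 1953,  708,  398,  397,  256,  215,  143,  146,  221,  141,
        416,  604,  227,   40,    8,    1,    4,   20,   11]), array([ 8, 12, 16, 20, 24, 28, 32, 36, 40, 44, 48, 52, 56, 60, 64, 68, 72,
       76, 80, 84, 88]))
housing rect ((641.4968872070312, 85.4056396484375), (67.50212097167969, 328.31817626953125), 10.124397277832031) 1222
sieve 160 [499.563    151.0612    45.915184] 56.491096 [[443.  95.  36.]
 [543. 196.  54.]] ((492.79803466796875, 144.6773681640625), 52.55142593383789)
postL 13 [575.1146  202.92264  42.52472] 46.606888 [[569. 196.  36.]
 [583. 214.  47.]] ((577.556640625, 204.99990844726562), 11.218817710876465)
postR 10 [591.258    101.20342   42.689857] 50.335617 [[587.  98.  37.]
 [595. 105.  50.]] ((591.252685546875, 100.43119812011719), 4.769279956817627)
lever 113 [520.17456  -27.174852  53.186993] 91.08379 [[499. -51.  35.]
 [543.   3.  88.]] ((519.8602905273438, -28.749671936035156), 37.70907974243164)
```

View pics/crop0.png

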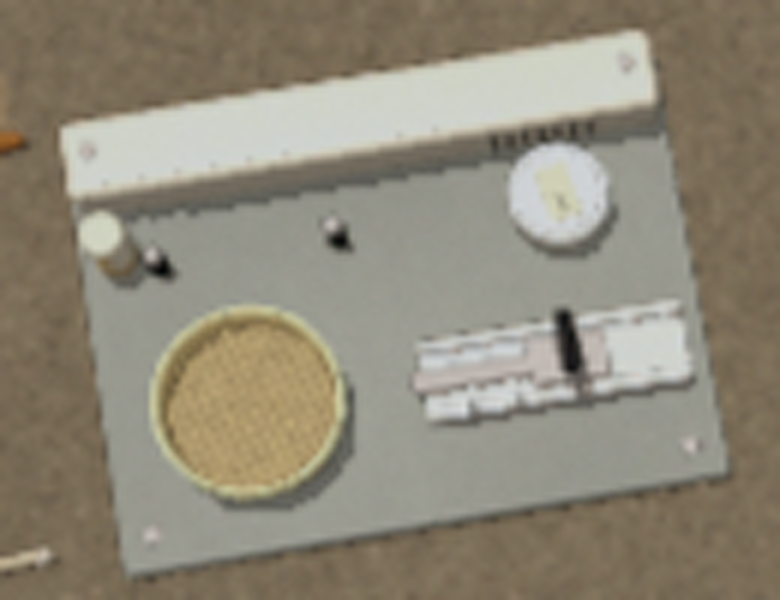

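The crop confirms the target: it is the brass sieve on the plate (crop 250,402), with the posts at (155,265) and (335,233), and the paddle at (568,340). Next I'll move the wrist camera over the shaker for a closer measurement.

servo_tool:
  rows:
    - [0,0,0.152,1,-0.9,-0.65,50]
    - [0,0,0.152,1,-0.9,-0.65,50]
    - [0,0,0.152,1,-0.9,-0.65,50]
    - [0,0,0.152,1,-0.9,-0.65,50]
    - [0,0,0.152,1,-0.9,-0.65,50]
    - [0,0,0.152,1,-0.9,-0.65,50]

```text
t: 0.85
ee_pos: [358.2, -331.1, 354.4]
orientation: [3.128, 0.272, 0.004]
ft_force: [-0.7, -0.1, -0.3]
width: 50.1
grasp_force: 0.0
```

servo_tool:
  rows:
    - [0,0,0,0.6,-1,0,50]
    - [0,0,0,0.6,-1,0,50]
    - [0,0,0,0.6,-1,0,50]
    - [0,0,0,0.6,-1,0,50]
    - [0,0,0,0.6,-1,0,50]

```text
t: 1.48
ee_pos: [441.6, -113.8, 351.8]
orientation: [-3.129, -0.272, 0.002]
ft_force: [-0.0, -0.7, 0.1]
width: 50.2
grasp_force: 0.0
```

servo_tool:
  rows:
    - [0,0,0,0.3,-0.7,0,50]
    - [0,0,0,0.3,-0.7,0,50]
    - [0,0,0,0.3,-0.7,0,50]
    - [0,0,0,0.3,-0.7,0,50]
    - [0,0,0,0.3,-0.7,0,50]

```text
t: 2.1
ee_pos: [476.5, 31.2, 352.1]
orientation: [3.13, 0.265, -0.002]
ft_force: [-0.0, 0.3, -0.6]
width: 49.9
grasp_force: 0.0
```

```bash
python3 - <<'E'
from h import *
im,d,i=shot('wrist','w1'); print(np.round(-np.array(i['R']).T@np.array(i['t'])),np.round(i['R'],2)); o=ctrl.get_obs();print(o['t'],o['ee_pos'],o['orientation'])
E
```

```text
[550.  44. 515.] [[ 0.17 -0.99  0.  ]
 [-0.95 -0.16  0.27]
 [-0.27 -0.05 -0.96]]
2.15 [476.4854149   31.13332867 352.29326414] [ 3.13003381e+00  2.63699129e-01 -1.38497417e-03]
```

View pics/w1.png

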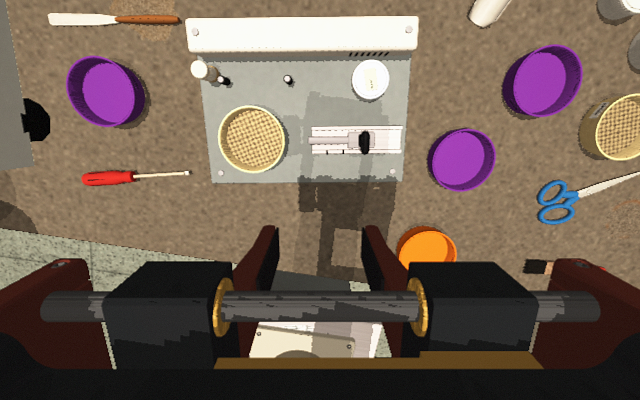

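Wrist view: the sieve is at (252,139), posts are at (223,81) and (288,79), and the paddle is at (365,142). The plate's front corners are near (213,182) and (403,178).

```bash
cat > meas.py <<'E'
from h import *
import sys
from scipy.optimize import least_squares
def meas(f):
    im,P=cloud(f); g=im.astype(int)
    z=np.load(f'pics/{f}.npz');K,R,t=z['K'],z['R'],z['t']
    X=P.reshape(-1,3); ok=np.isfinite(X[:,0])&(X[:,0]>400)&(X[:,0]<720)&(X[:,1]>-150)&(X[:,1]<280); 
    h=X[ok&(X[:,2]>54)&(X[:,2]<65)&(X[:,0]>590)].astype(np.float32)
    r=cv2.minAreaRect(h[:,:2].copy()); print(f,'housing',np.round(r[0]),np.round(r[1]),r[2],len(h))
    return X[ok],im,P
E
python3 - <<'E'
from meas import *
for f in('top0','w1'):
    X,im,P=meas(f)
    a=0.172;x=np.array([np.cos(a),np.sin(a)]);y=np.array([-x[1],x[0]])
    c=np.array([569.,72.])   # guess plate middle
    S=np.c_[(X[:,:2]-c)@x,(X[:,:2]-c)@y,X[:,2]]
    pl=S[(S[:,2]>9)&(S[:,2]<19)&(abs(S[:,0])<140)&(abs(S[:,1])<185)]
    print(' plate z',np.median(pl[:,2]),'x',np.percentile(pl[:,0],[.3,99.7]),'y',np.percentile(pl[:,1],[.3,99.7]))
    # front edge line fit: per y-bin min x
    for ax,sg in((0,-1),(1,1),(1,-1)):
        o=1-ax; e=[]
        for b in range(-70 if ax==0 else -100,70,10):
            q=pl[(pl[:,o]>b)&(pl[:,o]<b+10),ax]*sg
            if len(q)>8:e.append((b+5,sg*np.percentile(q,98)))
        e=np.array(e);p=np.polyfit(e[:,0],e[:,1],1);print(' edge',ax,sg,p.round(3))
    def cc(n,lo,hi,zlo,zhi):
        q=S[(S[:,0]>lo[0])&(S[:,0]<hi[0])&(S[:,1]>lo[1])&(S[:,1]<hi[1])&(S[:,2]>zlo)&(S[:,2]<zhi)].astype(np.float32)
        if len(q)<3:print(n,len(q));return
        (ce,rad)=cv2.minEnclosingCircle(q[:,:2].copy());w=c+ce[0]*x+ce[1]*y
        print(' ',n,len(q),'rect',np.round(np.percentile(q,[2,98],axis=0),1).tolist(),'circ',np.round(ce,1),round(rad,1),'world',np.round(w,1))
    cc('sieve',(-130,10),(0,140),44,54)
    cc('postL',(20,90),(50,140),38,52); cc('postR',(10,0),(50,50),38,52)
    cc('posts',(20,0),(50,125),38,52)
    cc('paddle',(-110,-150),(0,-40),70,95); cc('tongue',(-80,-60),(-20,10),24,50);cc('tin',(20,-120),(75,-50),40,52)
E
```

```text
top0 housing [651.  87.] [ 56. 327.] 12.720061302185059 1073
 plate z 13.14526958451632 x [-139.56946675   65.68517285] y [-168.92190629  168.81114191]
 edge 0 -1 [-9.00000e-03 -1.36293e+02]
 edge 1 1 [-1.33000e-01  1.58249e+02]
 edge 1 -1 [ 1.60000e-02 -1.64313e+02]
  sieve 110 rect [[-112.7, 34.3, 44.3], [-12.7, 135.5, 53.8]] circ [-62.7  84.7] 52.5 world [492.7 144.7]
  postL 12 rect [[22.6, 121.5, 40.5], [38.7, 139.3, 49.9]] circ [ 31.2 129.6] 11.2 world [577.6 205. ]
  postR 9 rect [[23.5, 21.2, 38.5], [30.5, 28.7, 49.9]] circ [27.8 24.9] 4.6 world [592.2 101.3]
  posts 14 rect [[22.9, 21.3, 38.6], [30.5, 124.5, 49.6]] circ [28.1 72.8] 51.8 world [584.2 148.6]
  paddle 39 rect [[-81.5, -96.7, 76.3], [-49.0, -86.1, 90.2]] circ [-65.9 -89.9] 17.1 world [519.5 -27.8]
  tongue 143 rect [[-78.1, -58.9, 24.3], [-43.5, -7.7, 39.7]] circ [-61.3 -33.6] 29.1 world [514.4  28.4]
  tin 133 rect [[21.3, -118.4, 40.1], [67.7, -60.9, 51.5]] circ [ 43.7 -85.7] 39.8 world [626.7  -5. ]
w1 housing [647.  85.] [ 61. 328.] 11.011514663696289 8015
 plate z 14.570829044625839 x [-138.86754493   64.99
[... 178 characters left out ...]
2.1, 33.8, 44.7], [-11.1, 135.1, 52.1]] circ [-61.6  84.7] 52.4 world [493.8 144.9]
  postL 97 rect [[22.7, 120.0, 38.7], [45.4, 139.2, 50.7]] circ [ 34.6 130.4] 14.2 world [580.8 206.4]
  postR 52 rect [[23.7, 20.0, 42.0], [33.5, 30.7, 49.6]] circ [28.6 25.1] 5.7 world [592.9 101.6]
  posts 91 rect [[23.0, 20.1, 39.2], [33.5, 124.7, 49.5]] circ [29.6 72.4] 52.5 world [585.8 148.4]
  paddle 193 rect [[-77.9, -96.8, 71.0], [-47.2, -85.6, 87.2]] circ [-62.6 -90.4] 16.4 world [522.8 -27.8]
  tongue 747 rect [[-79.5, -59.0, 25.0], [-41.8, -8.7, 38.4]] circ [-60.5 -34.9] 30.5 world [515.3  27.3]
  tin 782 rect [[20.2, -118.8, 44.1], [64.8, -68.0, 50.1]] circ [ 43.  -85.3] 40.9 world [625.9  -4.6]
```

servo_tool:
  rows:
    - [0,0,-0.013,-0.2,-0.54,0.4,64]
    - [0,0,-0.013,-0.2,-0.54,0.7,64]
    - [0,0,-0.013,-0.2,-0.54,1,64]
    - [0,0,-0.013,-0.2,-0.54,1,64]
    - [0,0,-0.013,-0.2,-0.54,1,64]
    - [0,0,-0.013,-0.2,-0.54,1,64]

```text
t: 2.9
ee_pos: [420.6, 131.8, 154.2]
orientation: [-3.128, -0.295, -0.003]
ft_force: [0.2, 0.6, 0.8]
width: 64.2
grasp_force: 0.0
```

servo_tool:
  rows:
    - [0,0,0,-0.01,0,0.25,64]
    - [0,0,0,-0.01,0,0.45,64]
    - [0,0,0,-0.01,0,0.6,64]
    - [0,0,0,-0.01,0,0.63,64]
    - [0,0,0,-0.01,0,0.63,64]

```text
t: 3.52
ee_pos: [418.7, 132.1, 28.1]
orientation: [-3.127, -0.296, -0.004]
ft_force: [-0.9, 0.6, -0.2]
width: 64.0
grasp_force: 0.0
```

```bash
python3 - <<'E'
from h import *
shot('side','s1')
im,d,i=shot('wrist','w2'); o=ctrl.get_obs();print(o['t'],o['ee_pos'],o['orientation'],o['ft_force'])
a=cv2.imread('pics/w2.png')
s=cv2.imread('pics/s1.png')[200:300,210:350];s=cv2.resize(s,(560,400))
cv2.imwrite('pics/c2.png',cv2.resize(np.vstack([a,cv2.resize(s,(640,400))]),(480,600)))
E
```

```text
3.625 [418.70542349 132.27931585  28.29398872] [-3.12701621 -0.29629845 -0.00499202] [0.07741144 0.37359522 0.48455639]
```

View pics/c2.png

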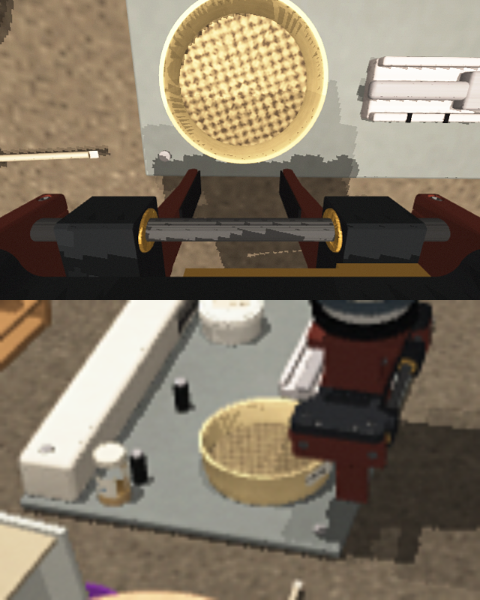

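The fingertips straddle the sieve evenly (fingers at x≈190 and 295 of the composite, sieve centre ≈244). Now I'll push.

servo_tool:
  rows:
    - [0,0,0,0.08,0,0,64]
    - [0,0,0,0.125,0,0,64]
    - [0,0,0,0.165,0.01,0,64]
    - [0,0,0,0.205,0.02,0,64]
    - [0,0,0,0.245,0.03,0,64]
    - [0,0,0,0.285,0.04,0,64]
    - [0,0,0,0.325,0.05,0,64]
    - [0,0,0,0.36,0.06,0,64]
    - [0,0,0,0.385,0.063,0,64]
    - [0,0,0,0.385,0.063,0,64]

```text
t: 4.88
ee_pos: [495.8, 134.3, 26.7]
orientation: [-3.127, -0.297, -0.002]
ft_force: [-0.4, -0.0, 0.2]
width: 63.9
grasp_force: 0.0
```

```bash
cat > sv.py <<'E'
from meas import *
def sv(f):
    im,d,i=shot('wrist',f); X,im,P=meas(f)
    a=0.188;x=np.array([np.cos(a),np.sin(a)]);y=np.array([-x[1],x[0]]);c=np.array([555.,145.3])
    S=np.c_[(X[:,:2]-c)@x,(X[:,:2]-c)@y,X[:,2]]
    q=S[(S[:,0]>-100)&(S[:,0]<70)&(abs(S[:,1])<75)&(S[:,2]>44.5)&(S[:,2]<52.5)]
    # rim circle, robust fit; R = 50.5 mid-wall
    r=least_squares(lambda p:np.hypot(q[:,0]-p[0],q[:,1]-p[1])-p[2],[-5,0,51],loss='soft_l1',f_scale=1.).x
    print('sieve rel nest',r.round(1),len(q))
    for n,yy in(('L',50),('R',-50)):
        w=S[(abs(S[:,0]-29)<12)&(abs(S[:,1]-yy)<12)&(S[:,2]>40)&(S[:,2]<47)]
        print(n,len(w),w.size and np.percentile(w[:,:2],[5,50,95],axis=0).round(1).tolist())
    o=ctrl.get_obs();print(o['t'],o['ee_pos'].round(1),o['ft_force'].round(1))
    return S
E
python3 -c "
from sv import *
sv('w3')"
```

```text
w3 housing [592. 222.] [13.  4.] 87.89594268798828 76
sieve rel nest [-9.   0.7 50.1] 9253
L 413 [[18.9, 39.2], [29.2, 47.6], [39.7, 61.6]]
R 321 [[18.5, -53.3], [27.0, -46.4], [34.0, -38.8]]
4.925 [495.5 134.3  26.7] [-0.3  0.1  0. ]
```

servo_tool:
  rows:
    - [0,0,0,0.01,0,0,64]
    - [0,0,0,0.02,0,0,64]
    - [0,0,0,0.03,0,0,64]
    - [0,0,0,0.04,0,0,64]

```text
t: 5.42
ee_pos: [503.0, 135.7, 26.7]
orientation: [3.128, 0.297, -0.0]
ft_force: [-1.5, 0.3, -0.5]
width: 63.9
grasp_force: 0.5
```

servo_tool:
  rows:
    - [0,0,0,0.008,0,0,64]
    - [0,0,0,0.008,0,0,64]

```text
t: 5.68
ee_pos: [504.8, 136.1, 26.7]
orientation: [-3.127, -0.297, -0.001]
ft_force: [-1.0, -0.1, -0.7]
width: 63.8
grasp_force: 0.2
```

```bash
python3 -c "
from sv import *
sv('w4')"
```

```text
w4 housing [616. 135.] [ 20. 218.] 10.685322761535645 6008
sieve rel nest [ 1.2  0.9 51. ] 11278
L 402 [[18.8, 39.4], [28.6, 46.2], [39.4, 61.5]]
R 337 [[18.5, -53.3], [26.4, -45.6], [34.1, -39.1]]
5.725 [504.8 136.1  26.7] [0.3 0.4 0.1]
```

servo_tool:
  rows:
    - [0,0,0,0.008,0,0,64]
    - [0,0,0,0.008,0,0,64]

```text
t: 5.98
ee_pos: [506.3, 136.3, 26.7]
orientation: [-3.127, -0.297, -0.0]
ft_force: [-1.0, -0.3, -1.0]
width: 64.1
grasp_force: 0.3
```

servo_tool:
  rows:
    - [0,0,0,0.008,0,0,64]
    - [0,0,0,0.008,0,0,64]

```text
t: 6.22
ee_pos: [507.6, 136.6, 26.6]
orientation: [3.127, 0.297, -0.0]
ft_force: [-1.0, -0.7, 0.2]
width: 64.2
grasp_force: 0.6
```

servo_tool:
  rows:
    - [0,0,0,0.008,0,0,64]
    - [0,0,0,0.008,0,0,64]

```text
t: 6.48
ee_pos: [508.5, 136.7, 26.5]
orientation: [3.127, 0.297, -0.003]
ft_force: [-3.8, -2.7, 1.2]
width: 63.9
grasp_force: 2.0
```

servo_tool:
  rows:
    - [0,0,0,0.006,0,0,64]
    - [0,0,0,0.006,0,0,64]

```text
t: 6.72
ee_pos: [508.8, 136.7, 26.4]
orientation: [3.127, 0.297, -0.005]
ft_force: [-6.4, -2.1, 3.6]
width: 63.8
grasp_force: 3.3
```

```bash
python3 -c "
from sv import *
sv('w5')
a=cv2.imread('pics/w5.png')[:260,120:520];cv2.imwrite('pics/c5.png',cv2.resize(a,None,fx=2,fy=2))"
```

```text
w5 housing [617. 135.] [ 23. 219.] 10.889969825744629 11758
sieve rel nest [ 4.3  0.7 50.7] 10886
L 363 [[18.8, 39.3], [29.9, 46.3], [39.7, 61.6]]
R 301 [[18.5, -53.3], [27.3, -45.2], [34.1, -38.8]]
6.775 [508.8 136.7  26.4] [-7.  -2.2  3.2]
```

View pics/c5.png

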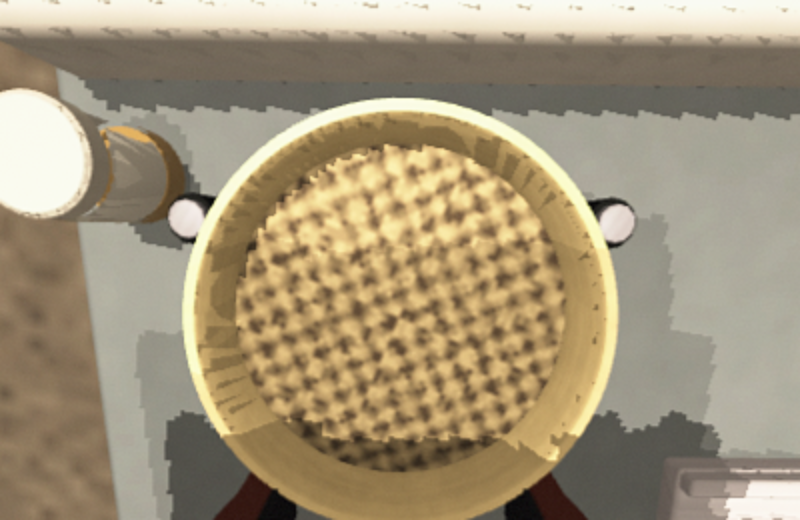

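The sieve sits symmetrically against both posts (188,217 and 615,221; sieve centre x≈401), with contact force around 7 N. Now I'll back off and rise.

servo_tool:
  rows:
    - [0,0,0,-0.05,0,0,64]
    - [0,0,0,-0.15,0,0,64]
    - [0,0,0,-0.22,0,0,64]
    - [0,0,0,-0.22,0,0,64]
    - [0,0,0,-0.22,0.1,-0.3,64]
    - [0,0,0,-0.22,0.4,-0.6,0]
    - [0,0,0,-0.22,0.6,-0.9,0]
    - [0,0,0,-0.22,0.6,-1,0]
    - [0,0,0,-0.22,0.6,-1,0]
    - [0,0,0,-0.22,0.6,-1,0]

```text
t: 8.02
ee_pos: [489.8, 11.1, 226.3]
orientation: [-3.127, -0.296, -0.0]
ft_force: [-0.3, 0.4, 0.3]
width: 17.4
grasp_force: 0.0
```

```bash
python3 -c "
from sv import *
S=sv('w6')
q=S[(abs(S[:,0]+64)<30)&(abs(S[:,1]+167)<40)&(S[:,2]>70)&(S[:,2]<95)]
print('paddle',len(q),np.percentile(q,[2,50,98],axis=0).round(1).tolist())
q=S[(abs(S[:,0]+64)<30)&(S[:,1]<-45)&(S[:,1]>-125)&(S[:,2]>25)&(S[:,2]<60)]
print('tongue/track',len(q),np.percentile(q,[1,99],axis=0).round(1).tolist())
print(ctrl.get_obs()['orientation'],ctrl.get_obs()['width'])
"
```

```text
w6 housing [640.  84.] [ 47. 328.] 10.939261436462402 11586
sieve rel nest [ 4.  -0.1 50.9] 1781
L 89 [[18.4, 39.4], [27.1, 45.2], [39.8, 61.5]]
R 58 [[23.4, -55.6], [27.0, -51.5], [34.4, -45.0]]
8.075 [489.2  11.4 225.7] [-0.1 -0.2 -0.9]
paddle 365 [[-79.9, -170.4, 70.9], [-63.2, -163.8, 85.2], [-48.4, -159.3, 87.6]]
tongue/track 1249 [[-86.0, -124.9, 25.2], [-42.2, -79.7, 38.2]]
[-3.12720644e+00 -2.97289204e-01  2.36400807e-03] 13.445858401674883
```

View pics/w6.png

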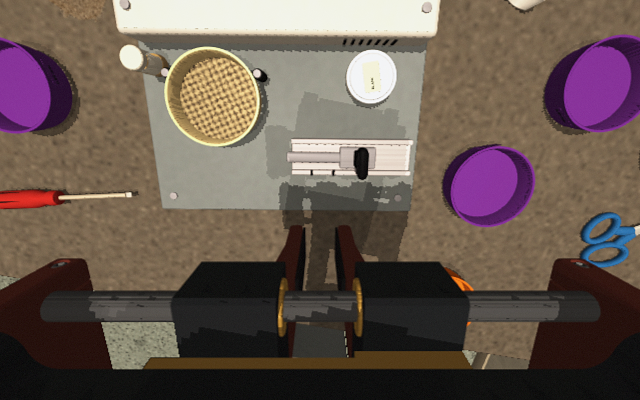

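The sieve at (212,96) stays seated. The paddle is at (362,162), with shaker-frame y running from -170 to -159. I'll go to its right side with the fingers shut.

servo_tool:
  rows:
    - [0,0,0,0.127,0.25,0,0]
    - [0,0,0,0.127,0.405,0,0]
    - [0,0,0,0.127,0.405,0.1,0]
    - [0,0,0,0.127,0.405,0.4,0]
    - [0,0,0,0.127,0.405,0.65,0]
    - [0,0,0,0.127,0.405,0.8,0]
    - [0,0,0,0.127,0.405,0.83,0]
    - [0,0,0,0.127,0.405,0.83,0]

```text
t: 9.07
ee_pos: [529.7, -63.3, 60.2]
orientation: [-3.127, -0.298, 0.002]
ft_force: [-0.4, 0.3, 0.5]
width: 0.4
grasp_force: 0.0
```

```bash
python3 -c "
from sv import *
im,d,i=shot('wrist','w7');X,P_,_=meas('w7')
a=0.188;x=np.array([np.cos(a),np.sin(a)]);y=np.array([-x[1],x[0]]);c=np.array([555.,145.3])
o=ctrl.get_obs();p=o['ee_pos'];print(p,(p[:2]-c)@x,(p[:2]-c)@y,o['orientation'],o['width'],o['ft_force'].round(1))
S=np.c_[(X[:,:2]-c)@x,(X[:,:2]-c)@y,X[:,2]]
q=S[(abs(S[:,0]+64)<30)&(S[:,1]>-180)&(S[:,1]<-120)&(S[:,2]>68)&(S[:,2]<92)]
print(len(q),len(q) and np.percentile(q,[2,50,98],axis=0).round(1).tolist())
"
```

```text
w7 housing [643.  22.] [  4. 202.] 10.889716148376465 2815
[530.37042383 -63.50859816  61.04230209] -63.22078342062487 -200.5262557175442 [3.12736236e+00 2.97751806e-01 5.21548812e-04] 0.38676809411956503 [ 0.2  0.4 -0. ]
876 [[-66.8, -170.9, 70.7], [-54.8, -167.1, 84.2], [-48.0, -159.9, 87.3]]
```

View pics/w7.png

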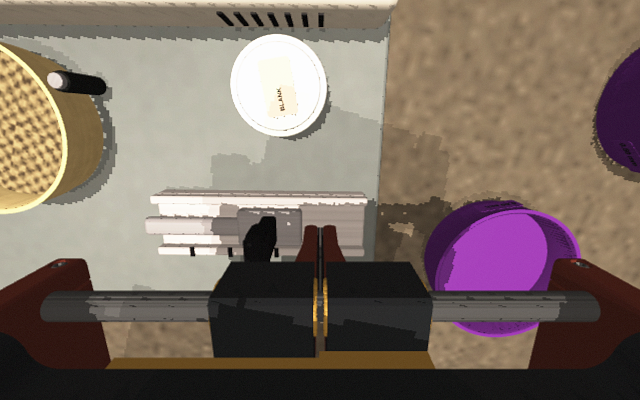

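Shut fingers (~320,240) are just right of the paddle (262,245) and clear of everything. Push left.

servo_tool:
  rows:
    - [0,0,0,0,-0.05,0,0]
    - [0,0,0,0,-0.09,0,0]
    - [0,0,0,0,-0.13,0,0]
    - [0,0,0,0,-0.17,0,0]
    - [0,0,0,0,-0.21,0,0]
    - [0,0,0,0,-0.25,0,0]
    - [0,0,0,0,-0.28,0,0]
    - [0,0,0,0,-0.28,0,0]

```text
t: 10.12
ee_pos: [519.3, -8.3, 60.7]
orientation: [-3.127, -0.298, 0.0]
ft_force: [0.7, -0.5, 0.7]
width: 1.0
grasp_force: 0.4
```

servo_tool:
  rows:
    - [0,0,0,0,-0.03,0,0]
    - [0,0,0,0,-0.05,0,0]
    - [0,0,0,0,-0.05,0,0]

```text
t: 10.5
ee_pos: [517.0, 1.6, 60.5]
orientation: [-3.127, -0.297, 0.002]
ft_force: [1.0, -0.1, -0.0]
width: 0.5
grasp_force: 0.0
```

```bash
cat > lv.py <<'E'
from sv import *
import sys
f=sys.argv[1]
S=sv(f)
a=0.188;x=np.array([np.cos(a),np.sin(a)]);y=np.array([-x[1],x[0]]);c=np.array([555.,145.3])
p=ctrl.get_obs()['ee_pos'];print('tcp sh',(p[:2]-c)@x,(p[:2]-c)@y)
q=S[(abs(S[:,0]+64)<30)&(S[:,1]>-200)&(S[:,1]<-80)&(S[:,2]>76)&(S[:,2]<90)]
print('paddle',len(q),len(q) and np.percentile(q,[2,50,98],axis=0).round(1).tolist())
q=S[(abs(S[:,0]+63)<4)&(S[:,1]>-100)&(S[:,1]<20)&(S[:,2]>28)&(S[:,2]<46)]
print('tongue',len(q),len(q) and np.percentile(q,[1,50,99.5],axis=0).round(1).tolist())
E
python3 lv.py w8
```

```text
w8 housing [637.  54.] [  4. 267.] 10.649065971374512 3154
sieve rel nest [ 3.5 -1.1 50.5] 7135
L 383 [[18.0, 38.8], [25.2, 43.1], [32.4, 46.6]]
R 353 [[18.8, -55.8], [27.7, -50.5], [34.5, -39.9]]
10.55 [517.    1.5  60.4] [0.  0.1 0.3]
tcp sh -64.25898474137053 -134.20260652261607
paddle 1043 [[-62.9, -142.3, 76.5], [-53.3, -121.7, 84.9], [-47.7, -113.3, 89.5]]
tongue 1067 [[-66.9, -99.3, 35.5], [-62.9, -66.6, 37.1], [-59.0, -33.0, 38.9]]
```

servo_tool:
  rows:
    - [0,0,0,0,-0.02,0,0]
    - [0,0,0,0,-0.035,0,0]
    - [0,0,0,0,-0.035,0,0]

```text
t: 10.92
ee_pos: [516.1, 8.3, 60.6]
orientation: [-3.127, -0.297, 0.0]
ft_force: [0.3, -0.4, -0.1]
width: 0.7
grasp_force: 0.0
```

servo_tool:
  rows:
    - [0,0,0,0,-0.01,0,0]
    - [0,0,0,0,-0.01,0,0]

```text
t: 11.18
ee_pos: [515.9, 10.0, 60.7]
orientation: [-3.127, -0.297, -0.0]
ft_force: [0.5, -0.3, -0.6]
width: 0.7
grasp_force: 0.0
```

servo_tool:
  rows:
    - [0,0,0,0,-0.01,0,0]
    - [0,0,0,0,-0.01,0,0]

```text
t: 11.42
ee_pos: [515.5, 11.9, 60.7]
orientation: [-3.128, -0.297, -0.0]
ft_force: [0.4, -0.7, 0.3]
width: 0.2
grasp_force: 0.1
```

servo_tool:
  rows:
    - [0,0,0,0,-0.01,0,0]
    - [0,0,0,0,-0.01,0,0]

```text
t: 11.68
ee_pos: [515.5, 12.4, 60.7]
orientation: [3.125, 0.298, 0.001]
ft_force: [1.8, -11.4, -0.7]
width: 0.1
grasp_force: 5.8
```

servo_tool:
  rows:
    - [0,0,0,0,-0.01,0,0]
    - [0,0,0,0,-0.01,0,0]

```text
t: 11.92
ee_pos: [515.5, 12.7, 60.8]
orientation: [3.123, 0.299, 0.002]
ft_force: [2.6, -21.7, -1.6]
width: 0.2
grasp_force: 11.5
```

```bash
python3 lv.py w9
```

```text
w9 housing [637.  60.] [  5. 278.] 10.81138801574707 4147
sieve rel nest [ 3.7 -0.9 50.6] 7380
L 432 [[18.0, 38.8], [26.6, 43.9], [36.1, 60.5]]
R 318 [[19.4, -55.8], [27.9, -50.4], [34.3, -40.2]]
11.975 [515.5  12.7  60.8] [  2.1 -22.5  -1.6]
tcp sh -63.585131644301434 -122.85955293058392
paddle 940 [[-62.2, -130.9, 76.6], [-52.7, -111.5, 85.0], [-47.5, -103.7, 89.5]]
tongue 1240 [[-66.9, -99.2, 35.6], [-62.9, -61.7, 37.1], [-59.0, -23.7, 39.1]]
```

The lever is at its hard stop: 22 N, and the tongue tip is at -23.7 mm against a nominal -23. Now I'll back off and rise.

servo_tool:
  rows:
    - [0,0,0,0,0.05,0,0]
    - [0,0,0,0,0.15,0,0]
    - [0,0,0,0,0.15,0,0]
    - [0,0,0,0,0.15,-0.3,0]
    - [0,0,0,0,0.15,-0.6,0]
    - [0,0,0,-0.1,0.15,-0.8,0]
    - [0,0,0,-0.1,0.15,-0.8,0]
    - [0,0,0,-0.1,0.15,-0.8,0]

```text
t: 12.98
ee_pos: [500.3, -16.9, 220.1]
orientation: [-3.127, -0.297, 0.001]
ft_force: [-0.4, -0.2, -0.3]
width: 0.5
grasp_force: 0.0
```

```bash
python3 lv.py w10
```

```text
w10 housing [641.  85.] [ 50. 328.] 10.985309600830078 13048
sieve rel nest [ 4.  -0.2 50.9] 1898
L 104 [[18.3, 38.5], [27.4, 44.6], [39.0, 61.2]]
R 74 [[20.9, -55.6], [27.7, -51.0], [34.3, -42.6]]
13.025 [500.1 -17.  219.5] [-0.2  0.4 -0.6]
tcp sh -84.21996709689263 -149.15230625416393
paddle 347 [[-79.3, -114.5, 77.4], [-62.9, -109.7, 85.5], [-47.9, -103.5, 87.6]]
tongue 378 [[-67.0, -95.5, 35.4], [-63.3, -60.4, 37.1], [-59.6, -23.1, 39.2]]
```

View pics/w10.png

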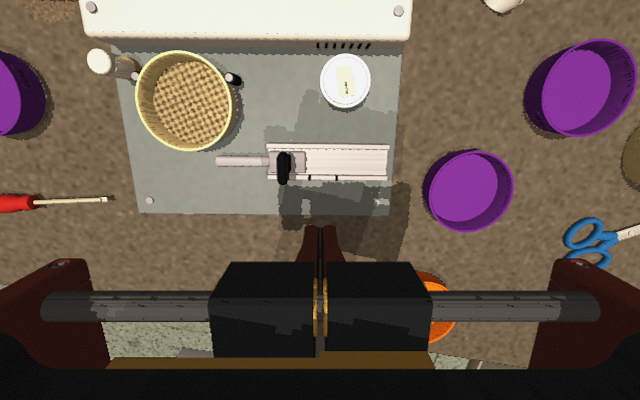

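The sieve at (185,100) is seated at both posts. The tongue (218–270,160) is closed in front of it, the lever is at its end stop, the arm is clear and the tin and vial haven't moved. Handing in.

```bash
python3 -c "
from workcell import ctrl
print(ctrl.close_job())"
```

```text
the job is handed in; nothing more can be done
None
```

The sieve sits home against both stop posts, the locking lever is at its second stop with the tongue closed in front of the sieve, and the job was handed in at about 13 s; the verdict was not shown.

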